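Put the microscope bench away: sort objective, specimen and copper plates

TASK

Clear the microscope bench: stand the loose objective in the empty bay of the tray that already holds an objective, and stand the loose round specimen mount in the empty bay of the tray that already holds a mount. Lay the two white spacer bars crosswise on the copper plate in the rack, one near each end, and only then lay the loose copper plate squarely on top of the bars, so that its polished copper never touches the rack or the plate below. Keep the objective upright and do not knock over the little amber bottle.

Things in the scene. Friction and masses are not known exactly. Their poses are not given: they have to be found in the camera images.
- objective_mid (a point): Loose microscope objective: steel barrel 28 mm in diameter from 6 to 33 mm above its underside, tapering to a narrow lens at the top, foot 24 mm in diameter, 45 mm high in all, about 130 g, standing upright; this point is on its axis, 22.5 mm above its underside; z up. It is loose on the bench at the start.
- mount_mid (a point): Loose specimen mount: black plain cylinder 30 mm in diameter, 28 mm high, about 50 g, with a small copper rectangle in its top face; this point is its centre, 14 mm above its underside; z up. It is loose on the bench at the start.
- plate_mid (a point): Loose specimen plate: aluminium with a copper top face, 100 long (own x) x 48 wide (own y) x 12 thick, about 150 g, copper side up; this point is its centre, 6 mm above its underside; z up. To be gripped across its 48 mm width at the middle, where the fingers pass between the spacer bars. It is loose on the bench at the start.
- bar_a_mid (a point): White plastic spacer bar, 60 long (own x) x 12 wide x 12 high, 20 g; this point is its centre, 6 mm above its underside; z up. One of two alike: either may go to either end. It is loose on the bench at the start.
- bar_b_mid (a point): White plastic spacer bar, 60 long (own x) x 12 wide x 12 high, 20 g; this point is its centre, 6 mm above its underside; z up. One of two alike: either may go to either end. It is loose on the bench at the start.
- objective_bay (a point): Centre of the inner floor of the empty bay of the objective tray, 3 mm above the bench. The tray is fixed, white, 140 long (own x) x 70 wide x 9 high, two square bays side by side, about 64 mm inside, walls 3 mm thick. The other bay, centred 68 mm away along the tray's -x, holds a fixed objective like the loose one. z up.
- mount_bay (a point): Centre of the inner floor of the empty bay of the mount tray, a fixed tray like the objective tray. The other bay, centred 68 mm away along the tray's +x, holds a fixed specimen mount like the loose one. z up.
- rack: Plate rack, fixed: grey slab 124 long (own x) x 84 wide (own y) x 6 high with a fixed copper-faced plate (100 x 48 x 12 mm, long side along own x) centred on it, whose top face is 18 mm above the origin. Origin: centre of the slab's underside, on the bench; z up. A bar across each end belongs about 32 mm either side of the origin along x, its length along y; the loose plate then rests with its underside 30 mm above the origin, its long side along x.
- vial_mid (a point): Little amber glass bottle, 22 mm in diameter, 45 mm high, standing loose between the trays; this point is its centre, 22.5 mm above the bench. To be left standing.

How it is judged:
By the outcome, as a careful person would: the job done as asked, in the order asked, and still so for the second after the job is handed in, with the robot touching nothing.
It also fails if it takes over 128 s, if anything falls off the work surface, if the arm or the gripper's body presses on something with over 40 N, if the wrist force passes 120 N, or if a joint passes its speed limit or range.

ROBOT

A 6-joint arm with a two-finger parallel gripper is mounted at the origin on the work surface. World frame = base frame: x ahead of the robot, y to its left, z up, the work surface at z = 0. Lengths are in m, angles in rad, forces in N, time in s.
With the tool pointing down it reaches from about 0.3 to 0.775 m from the base axis. Payload 14.6 kg.
Tool frame: the origin (TCP) lies at the centre of the arm's flange, where the gripper is bolted on; the fingertips stand 199 mm ahead of it and the grasp point (between the pads) lies 180 mm ahead of it; z points along the fingers, y is the line along which they close (so a half turn about z gives the same grasp; the last joint's range is limited). The gripper opens to 94 mm and grips with 3 to 60 N. Pads are 16 mm wide; open, the fingers measure 119 mm over their backs; the gripper's body (75 mm by 177 mm) begins 78 mm behind the grasp point.
Start: joints at [1.15, 0.3, 1.521, -0, 1.321, -0.067], TCP at [0.191, 0.516, 0.405] pointing down, gripper open.
Joint ranges: [-3.03, 3.03], [-0.79, 2.21], [0.23, 2.52], [-1.04, 4.18], [0, 3.07], [-2.55, 2.55]. Speed limits (rad/s): [2.22, 2.22, 2.57, 3.14, 3.14, 3.14].

INTERFACE

Orientations are given as [roll, pitch, yaw] about the fixed x, y, z axes, in that order (R = Rz(yaw) Ry(pitch) Rx(roll)).
In Python, from station import ctrl gives the robot as it stands. The module is installed in compiled form; this text tells all that it offers.
- The arm moves only by the tool servo_tool, never from a script. Its argument "motion" is a list of rows, each a list of 5 numbers: the closure, from 0 (fully open) to 1 (shut), then the shift along the world's x, y, z in cm, then the turn about the world's z in degrees. A call has 1 to 20 rows; each row is the pose to reach, as a shift and turn from the pose commanded when the call began; what a row does not reach only later rows make up. A row lasts 1/8 s, in which the tool goes at most 62.5 mm and 10.7 degrees, less where a joint would pass 70% of its speed; a pose out of reach is approached as far as the arm can. A call with a gripper value outside its range is refused whole. The fingers move at their own pace and stop on an object; "squeeze" is the grip in N (left out, the last holds). Time passes only in rows, so rows that repeat a pose let the fingers close. It gives the time, the measured TCP pose, the force, the opening and the grip force at its end, in the units of the state.
- ctrl.get_obs(): the state, without advancing time (a new reading comes with each control period).
- ctrl.camera(name): name is "scene" or "top"; returns a dict with "image" (420x560x3 uint8, red, green, blue), "fx", "fy", "cx", "cy" (pixels), "camera_from_world" (4x4, takes a point from world to camera coordinates). Camera axes: x right, y up, looking along -z (the intrinsics and any distortion apply to the point x, -y, -z); pixel columns grow to the right and rows downward; lengths in m; the calibration is good to about 2 mm. A picture is of the moment at which its call begins. There is no depth.
- ctrl.hand_in(): hands the job in; it is judged then, once.
The state is a dict: "time_s": time; "qpos": joint angles; "joint_vel": joint speeds; "tau": joint torques, N m; "ee_pos": TCP position; "eef_rot": TCP orientation; "force": force on the tool from outside, world axes, zero at the start; "moment": the same for the moment, N m; "grip_width": finger opening in m; "grip_force": force on a finger pad.
Only numpy, scipy, OpenCV 4.12 (cv2) and the standard library are available. Lean on these libraries where they do the work, as an engineer would, in place of code of your own. Each camera call takes 0.05 s, during which the arm holds its last target. There are 200 camera calls.

## Working session

There is one attempt and no reset: what is moved stays moved. The work goes in short steps, Python scripts to look and compute and a tool call to move; the robot and the scene stay as the last step left them, time stands still between calls to the robot, and variables do not carry over. Pictures are saved under pics/ and viewed, at most 14 in all, crops included, and the job is handed in when it is done.

Besides the shell and the picture viewer there is one more tool, called after "Request:" as a command line: name --pt "numbers of a row" for each row, then --argument value for the rest. servo_tool: Moves the arm, as the interface text tells. Its arguments: {"type":"object","properties":{"motion":{"type":"array","items":{"type":"array","items":{"type":"number"}}},"squeeze":{"type":"number"}},"required":["motion"]}

```bash
mkdir -p pics; python3 - <<'E'
from station import ctrl
import cv2
for n in("top","scene"):
    c=ctrl.camera(n); cv2.imwrite(f"pics/{n}0.png",cv2.resize(c["image"][:,:,::-1],(800,600),interpolation=cv2.INTER_CUBIC))
    print({k:v for k,v in c.items() if k!="image"})
print(ctrl.get_obs())
E
```

```text
{'fx': 508.95769227279186, 'fy': 508.95769227279186, 'cx': 275.8046518606999, 'cy': 214.5161222354663, 'camera_from_world': array([[-0.02670406, -0.99914145, -0.03167434,  0.03263583],
       [ 0.99154045, -0.03050049,  0.12616358, -0.52916141],
       [-0.12702134, -0.02803731,  0.99150365, -1.0041392 ],
       [ 0.        ,  0.        ,  0.        ,  1.        ]])}
{'fx': 379.46862636250313, 'fy': 379.46862636250313, 'cx': 283.6020994919483, 'cy': 209.9719057704277, 'camera_from_world': array([[ 0.51581008,  0.85666406,  0.00816455, -0.26612736],
       [-0.52028529,  0.30567159,  0.79741338,  0.22067582],
       [ 0.68061971, -0.41556175,  0.60337819, -1.10823217],
       [ 0.        ,  0.        ,  0.        ,  1.        ]])}
{'time_s': 0.1, 'qpos': array([ 1.15041302e+00,  3.00409774e-01,  1.52150612e+00,  1.30396877e-05,
        1.32068722e+00, -6.65798172e-02]), 'joint_vel': array([ 4.82724093e-04, -1.94980730e-03, -2.01667829e-03, -6.28838830e-05,
       -2.41055290e-03,  7.92173166e-04]), 'tau': array([ 1.89027873e-03, -5.32638967e+01, -3.53287768e+01,  7.09854439e-02,
        2.34634423e-02, -8.92676712e-05]), 'ee_pos': array([0.19053825, 0.51591302, 0.40415158]), 'eef_rot': array([-3.14058528e+00, -7.98288302e-05,  2.78778589e+00]), 'force': array([-0.58835251, -0.66239389, -0.76383468]), 'moment': array([-0.01069248, -0.01881914,  0.02137413]), 'grip_force': 0.0, 'grip_width': 0.09457585917113757}
```

View pics/top0.png

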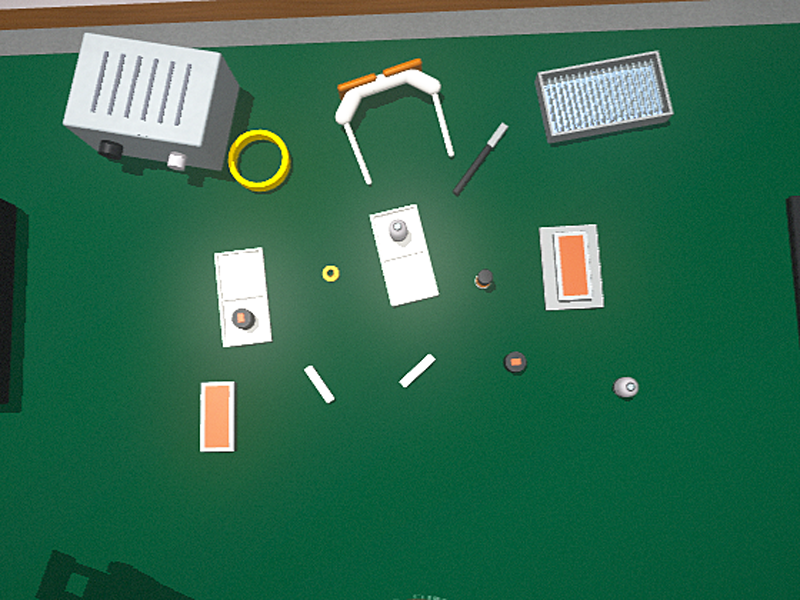

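View pics/scene0.png

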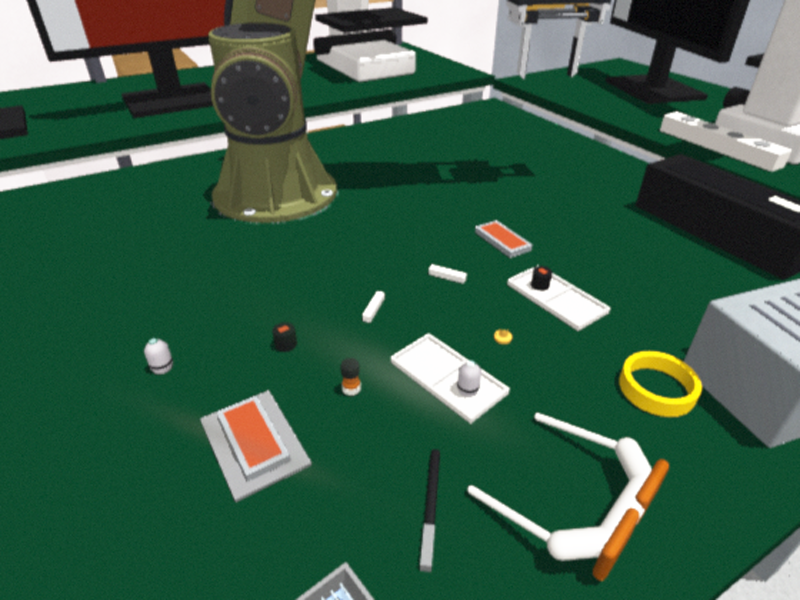

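The top view (800x600 px) shows the loose plate at (217,416), bars at (319,384) and (417,370), loose mount at (515,362), objective at (626,387), vial at (485,280) and rack at (572,267). The objective tray's empty bay is at about (411,280) and the mount tray's at about (240,273). The scene view agrees with this.

```bash
cat > h.py <<'E'
import numpy as np, cv2
from station import ctrl
def unproj(c,px,z):
    T=c["camera_from_world"];R,t=T[:3,:3],T[:3,3];o=-R.T@t
    px=np.atleast_2d(px).astype(float)
    d=np.c_[(px[:,0]-c["cx"])/c["fx"],-(px[:,1]-c["cy"])/c["fy"],-np.ones(len(px))]@R
    return o+d*((z-o[2])/d[:,2])[:,None]
def proj(c,P):
    T=c["camera_from_world"];p=np.atleast_2d(P)@T[:3,:3].T+T[:3,3]
    return np.c_[c["cx"]-c["fx"]*p[:,0]/p[:,2],c["cy"]+c["fy"]*p[:,1]/p[:,2]]
def rects(c,mask,z,amin=30):
    "min-area rectangles of blobs in mask, on plane z: px centre, xy, sizes, angle of long side (deg)"
    out=[]
    for k in cv2.findContours(mask.astype(np.uint8),cv2.RETR_EXTERNAL,cv2.CHAIN_APPROX_NONE)[0]:
        if cv2.contourArea(k)<amin: continue
        w=unproj(c,k[:,0,:],z)[:,:2]*1000
        (x,y),(a,b),an=cv2.minAreaRect(w.astype(np.float32))
        if a<b: a,b,an=b,a,an+90
        out.append((k[:,0].mean(0).round(),round(x,1),round(y,1),round(a,1),round(b,1),round((an+90)%180-90,1)))
    return out
E
python3 - <<'E'
from h import *
c=ctrl.camera("top");im=c["image"].astype(int);r,g,b=im[...,0],im[...,1],im[...,2]
print("cam",unproj(c,[0,0],0), -c["camera_from_world"][:3,:3].T@c["camera_from_world"][:3,3])
org=(r>180)&(g<170)&(b<120)&(r-b>80)
for z in(.012,.018,.028): print("orange",z,*rects(c,org,z,8),sep="\n ")
wh=(im.min(2)>170)
for z in(.009,.012): print("white",z,*rects(c,wh,z,60),sep="\n ")
gr=~((g-r>25))
print("nongreen z0",*rects(c,gr,.0,60),sep="\n ")
for n,(x0,y0,x1,y1) in dict(mount=(345,238,378,270),obj=(422,255,455,285),vial=(325,182,352,208)).items():
    print(n); s=c["image"][y0:y1,x0:x1]; cv2.imwrite(f"pics/_{n}.png",cv2.resize(s[:,:,::-1],None,fx=8,fy=8,interpolation=cv2.INTER_CUBIC))
a=[cv2.resize(cv2.imread(f"pics/_{n}.png"),(264,264)) for n in("mount","obj","vial")]
cv2.imwrite("pics/crops.png",np.hstack(a))
E
```

```text
cam [[1.04379657 0.63088072 0.        ]] [ 0.39800935 -0.01168523  1.06340229]
orange
 0.012
 (array([151., 292.]), 379.0, 278.5, 80.3, 31.3, 0.1)
 (array([361., 253.]), 447.7, -154.7, 12.4, 8.2, 88.4)
 (array([401., 185.]), 585.9, -244.0, 87.5, 34.1, 1.5)
 (array([249.,  57.]), 879.4, 67.1, 59.1, 8.7, -73.0)
 (array([281.,  46.]), 900.7, -2.6, 59.2, 8.7, -73.0)
orange
 0.018
 (array([151., 292.]), 379.1, 276.8, 79.9, 31.1, 0.1)
 (array([361., 253.]), 447.4, -153.9, 12.3, 8.2, 88.4)
 (array([401., 185.]), 584.8, -242.7, 87.0, 33.9, 1.5)
 (array([249.,  57.]), 876.6, 66.6, 58.8, 8.6, -73.0)
 (array([281.,  46.]), 897.8, -2.7, 58.8, 8.6, -73.0)
orange
 0.028
 (array([151., 292.]), 379.2, 274.0, 79.1, 30.8, 0.1)
 (array([361., 253.]), 447.0, -152.5, 12.2, 8.1, 88.4)
 (array([401., 185.]), 583.0, -240.5, 86.2, 33.5, 1.5)
 (array([249.,  57.]), 872.0, 65.9, 58.2, 8.5, -73.0)
 (array([281.,  46.]), 893.0, -2.8, 58.3, 8.5, -73.0)
white
 0.009
 (array([152., 291.]), 381.9, 279.3, 99.1, 48.1, 0.1)
 (array([439., 270.]), 408.8, -311.8, 25.3, 23.4, 42.2)
 (array([223., 268.]), 424.3, 130.4, 60.
[... 1588 characters left out ...]
9.0, 88.4)
 (array([339., 195.]), 571.7, -115.0, 28.5, 25.6, -65.0)
 (array([231., 191.]), 586.5, 111.3, 23.8, 23.5, -1.0)
 (array([170., 208.]), 555.2, 243.2, 144.8, 73.6, 5.6)
 (array([399., 187.]), 584.8, -243.6, 126.0, 86.5, 1.5)
 (array([283., 179.]), 610.8, 2.2, 145.2, 72.9, 11.9)
 (array([  4., 210.]), 564.2, 598.2, 311.3, 24.4, 2.5)
 (array([557., 184.]), 579.2, -564.7, 205.8, 18.6, -5.5)
 (array([182., 114.]), 764.4, 216.4, 103.4, 94.9, 61.3)
 (array([336., 111.]), 754.8, -116.7, 132.8, 12.8, -37.3)
 (array([275.,  78.]), 821.6, 10.0, 169.7, 168.8, 18.4)
 (array([422.,  68.]), 845.8, -307.1, 194.7, 113.7, -81.4)
 (array([252.,  27.]), 877.7, 15.1, 1245.4, 276.3, 87.4)
mount
obj
vial
```

View pics/crops.png

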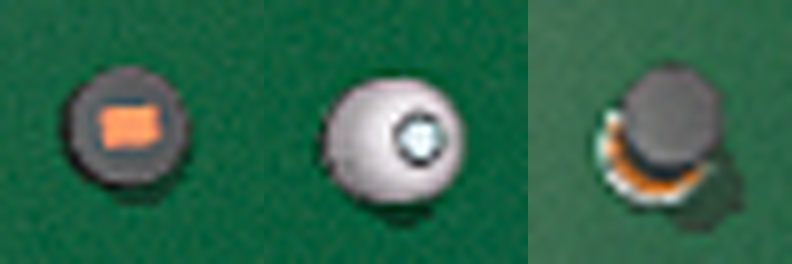

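The crops show the mount's top disc centred at px (360.3,252.8), the objective's lens at (441,270.1) and the vial cap at (339.2,192.8). I'll check these positions against the scene camera.

```bash
python3 - <<'E'
from h import *
t=ctrl.camera("top")
print("obj",unproj(t,[441,270.1],.045)*1000,"mount",unproj(t,[360.4,252.9],.028)*1000,"vial",unproj(t,[339.2,192.8],.045)*1000)
c=ctrl.camera("scene");im=c["image"].astype(int);r,g,b=im[...,0],im[...,1],im[...,2]
org=(r>150)&(g<150)&(b<120)&(r-b>80);wh=im.min(2)>150
for z in(.012,.018,.028): print("orange",z,*[q for q in rects(c,org,z,4) if q[0][0]>90 and q[0][1]>120],sep="\n ")
for z in(.006,.009,.012): print("white",z,*[q for q in rects(c,wh,z,40) if q[0][1]>150],sep="\n ")
x0,y0=95,230;cv2.imwrite("pics/sc_crop.png",cv2.resize(im[y0:y0+60,x0:x0+120,::-1].astype(np.uint8),None,fx=6,fy=6,interpolation=cv2.INTER_CUBIC))
E
```

```text
obj [[ 408.10402695 -305.43307023   45.        ]] mount [[ 447.19680699 -151.34564455   28.        ]] vial [[ 568.76244233 -112.19826108   45.        ]]
orange
 0.012
 (array([434., 373.]), 877.3, 20.8, 62.9, 12.8, -73.3)
 (array([456., 338.]), 855.5, 91.7, 70.3, 12.7, -72.9)
 (array([176., 303.]), 583.3, -241.0, 87.3, 35.1, 1.7)
 (array([246., 268.]), 573.6, -112.1, 19.2, 14.3, 72.7)
 (array([438., 270.]), 747.5, 176.6, 48.4, 11.0, -35.4)
 (array([480., 267.]), 781.9, 246.3, 40.2, 19.7, -25.4)
 (array([198., 230.]), 431.8, -146.2, 12.3, 8.7, 89.2)
 (array([379., 189.]), 505.7, 261.0, 13.7, 8.7, -11.4)
 (array([352., 165.]), 385.2, 279.0, 83.7, 32.9, -0.6)
orange
 0.018
 (array([434., 373.]), 878.9, 16.9, 62.1, 12.6, -73.3)
 (array([456., 338.]), 857.4, 86.9, 69.4, 12.5, -72.9)
 (array([176., 303.]), 588.6, -241.7, 86.2, 34.6, 1.7)
 (array([246., 268.]), 578.9, -114.5, 18.9, 14.1, 72.7)
 (array([438., 270.]), 750.8, 170.7, 47.8, 10.9, -35.4)
 (array([480., 267.]), 784.6, 239.5, 39.7, 19.5, -25.4)
 (array([198., 230.]), 439.0, -148.1, 12.2, 8.6, 89.2)
 (array([379., 189.]), 512.0, 254
[... 2106 characters left out ...]
8.1, -232.6, 25.9, 13.2, 59.2)
 (array([236., 408.]), 780.0, -229.0, 62.1, 30.8, 59.2)
 (array([538., 408.]), 979.9, 97.5, 109.9, 32.7, 83.2)
 (array([299., 381.]), 792.8, -143.1, 39.0, 9.7, -37.7)
 (array([403., 342.]), 807.4, 25.8, 176.2, 143.7, -73.0)
 (array([177., 311.]), 593.9, -242.3, 123.2, 81.9, 1.4)
 (array([110., 247.]), 392.3, -305.1, 57.1, 26.9, -2.5)
 (array([315., 263.]), 618.4, 0.5, 145.3, 77.7, 11.9)
 (array([261., 214.]), 448.7, -14.4, 71.6, 16.8, -48.6)
 (array([541., 221.]), 735.8, 463.9, 229.1, 112.1, -61.2)
 (array([389., 207.]), 564.5, 235.9, 147.0, 79.5, 5.7)
 (array([313., 191.]), 433.6, 126.4, 64.2, 26.8, 33.5)
 (array([353., 166.]), 387.0, 277.3, 101.7, 48.5, -0.9)
```

View pics/sc_crop.png

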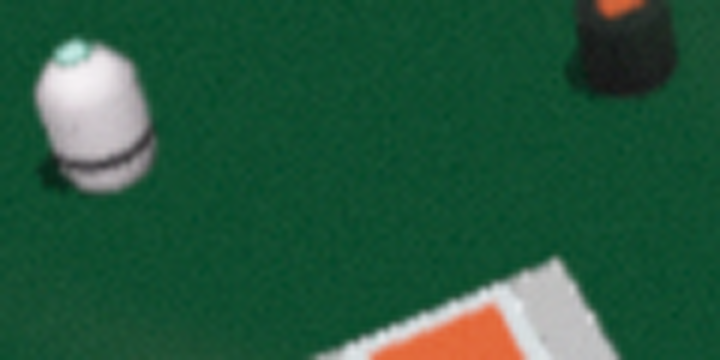

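Request:
servo_tool --pt "0 23.5 -38.6 -14.5 -125.8" --pt "0 23.5 -38.6 -14.5 -125.8" --pt "0 23.5 -38.6 -14.5 -125.8" --pt "0 23.5 -38.6 -14.5 -125.8" --pt "0 23.5 -38.6 -14.5 -125.8" --pt "0 23.5 -38.6 -14.5 -125.8" --pt "0 23.5 -38.6 -14.5 -125.8" --pt "0 23.5 -38.6 -14.5 -125.8" --pt "0 23.5 -38.6 -14.5 -125.8" --pt "0 23.5 -38.6 -14.5 -125.8" --pt "0 23.5 -38.6 -14.5 -125.8" --pt "0 23.5 -38.6 -14.5 -125.8" --pt "0 23.5 -38.6 -14.5 -125.8" --pt "0 23.5 -38.6 -14.5 -125.8" --pt "0 23.5 -38.6 -14.5 -125.8" --squeeze 15

```text
time_s: 2.12
ee_pos: [0.4255, 0.1299, 0.2596]
eef_rot: [-3.142, 0.0, 0.594]
force: [-0.9, 0.6, 0.4]
grip_width: 0.0937
grip_force: 0.0
```

Request:
servo_tool --pt "0 0 0 -3 0" --pt "0 0 0 -5 0" --pt "0 0 0 -5.8 0" --pt "0 0 0 -5.8 0" --pt "0 0 0 -5.8 0" --pt "1 0 0 -5.8 0" --pt "1 0 0 -5.8 0" --pt "1 0 0 -5.8 0" --pt "1 0 0 -5.8 0" --pt "1 0 0 -5.8 0" --pt "1 0 0 -5.8 0" --pt "1 0 0 -5.8 0" --pt "1 0 0 -5.8 0" --pt "1 0 0 -5.8 0" --pt "1 0 0 -3 0" --pt "1 0 0 0 0" --pt "1 0 0 0 0"

```text
time_s: 4.25
ee_pos: [0.4259, 0.13, 0.2612]
eef_rot: [3.14, -0.003, 0.592]
force: [0.7, 1.0, -0.4]
grip_width: 0.012
grip_force: 15.0
```

Request:
servo_tool --pt "1 2 -2 3 0" --pt "1 19.3 -37.1 3 57.6" --pt "1 19.3 -37.1 3 57.6" --pt "1 19.3 -37.1 3 57.6" --pt "1 19.3 -37.1 3 57.6" --pt "1 19.3 -37.1 3 57.6" --pt "1 19.3 -37.1 3 57.6" --pt "1 19.3 -37.1 3 57.6" --pt "1 19.3 -37.1 3 57.6" --pt "1 19.3 -37.1 3 57.6" --pt "1 19.3 -37.1 0 57.6" --pt "1 19.3 -37.1 -2 57.6" --pt "1 19.3 -37.1 -2.5 57.6" --pt "1 19.3 -37.1 -2.5 57.6" --pt "1 19.3 -37.1 -2.5 57.6"

```text
time_s: 6.12
ee_pos: [0.6187, -0.2411, 0.2357]
eef_rot: [3.14, 0.001, 1.598]
force: [-0.5, 0.3, -0.3]
grip_width: 0.012
grip_force: 15.0
```

```bash
cat > look.py <<'E'
import sys
from h import *
n,x0,y0,x1,y1,f=sys.argv[1:7]
x0,y0,x1,y1=map(int,(x0,y0,x1,y1))
c=ctrl.camera(n);cv2.imwrite(f,cv2.resize(c["image"][y0:y1,x0:x1,::-1],None,fx=5,fy=5,interpolation=cv2.INTER_CUBIC))
o=ctrl.get_obs();print(o["time_s"],o["ee_pos"].round(4),o["eef_rot"].round(4))
E
python3 look.py scene 120 250 240 360 pics/barA.png
```

```text
6.175 [ 0.6187 -0.2411  0.2356] [3.1403e+00 6.0000e-04 1.5975e+00]
```

View pics/barA.png

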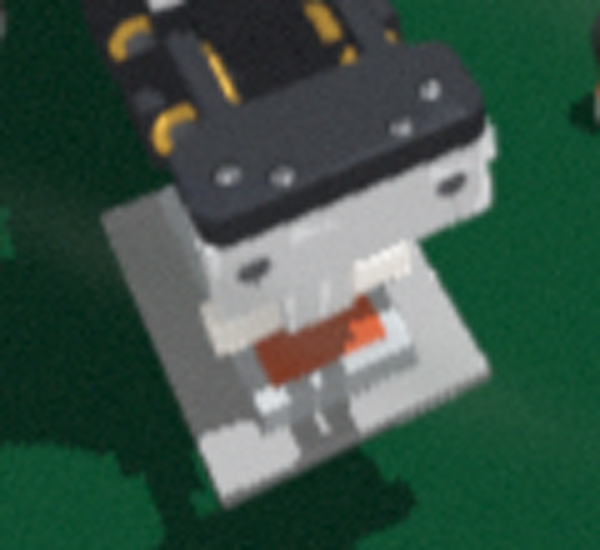

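The picture shows the bar held crosswise above the copper face, overhanging both sides. Its lower front edge runs from px (164.4,321) to (201,306). I'll check how well it is centred.

```bash
python3 - <<'E'
from h import *
c=ctrl.camera("scene")
p=unproj(c,[[164.2,320.7],[200.8,305.7]],.034)*1000;print(p,p.mean(0))
E
```

```text
[[ 626.56010558 -268.78881796   34.        ]
 [ 628.02278545 -213.40317779   34.        ]] [ 627.29144552 -241.09599787   34.        ]
```

Request:
servo_tool --pt "1 0 0 -0.8 0" --pt "1 0 0 -1.5 0" --pt "1 0 0 -1.5 0" --pt "1 0 0 -1.5 0" --pt "1 0 0 -1.5 0" --pt "0.6 0 0 -1.5 0" --pt "0.6 0 0 -1.5 0" --pt "0.6 0 0 -1.5 0" --pt "0.6 0 0 -1.5 0" --pt "0.6 0 0 -1.5 0" --pt "0.6 0 0 1 0" --pt "0.6 0 0 5 0" --pt "0.6 0 0 6 0" --pt "0.6 0 0 6 0"

```text
time_s: 7.98
ee_pos: [0.6185, -0.241, 0.2946]
eef_rot: [3.141, 0.0, 1.597]
force: [0.4, 0.5, -0.0]
grip_width: 0.0376
grip_force: 0.0
```

Request:
servo_tool --pt "0 -17.8 22.9 0 39.7" --pt "0 -17.8 22.9 0 39.7" --pt "0 -17.8 22.9 0 39.7" --pt "0 -17.8 22.9 0 39.7" --pt "0 -17.8 22.9 -3 39.7" --pt "0 -17.8 22.9 -5 39.7" --pt "0 -17.8 22.9 -8 39.7" --pt "0 -17.8 22.9 -9.3 39.7" --pt "0 -17.8 22.9 -9.3 39.7" --pt "0 -17.8 22.9 -9.3 39.7" --pt "1 -17.8 22.9 -9.3 39.7" --pt "1 -17.8 22.9 -9.3 39.7" --pt "1 -17.8 22.9 -9.3 39.7" --pt "1 -17.8 22.9 -9.3 39.7" --pt "1 -17.8 22.9 -9.3 39.7" --pt "1 -17.8 22.9 -9.3 39.7" --pt "1 -17.8 22.9 -9.3 39.7" --pt "1 -17.8 22.9 -9.3 39.7" --pt "1 -17.8 22.9 -5 39.7" --pt "1 -17.8 22.9 0 39.7"

```text
time_s: 10.48
ee_pos: [0.4403, -0.0121, 0.2954]
eef_rot: [-3.14, -0.001, 2.29]
force: [0.0, 0.4, -0.1]
grip_width: 0.0008
grip_force: 0.0
```

```bash
python3 look.py scene 120 250 240 360 pics/barA2.png
```

```text
10.525 [ 0.4414 -0.0121  0.3016] [3.1369 0.0051 2.2905]
```

View pics/barA2.png

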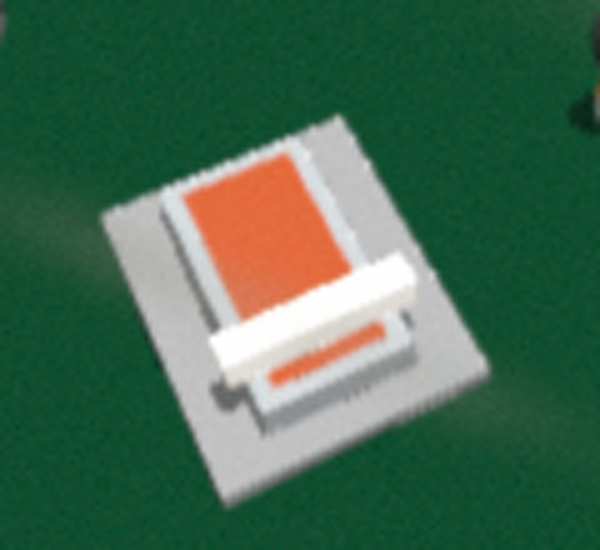

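Bar A lies squarely across the far end of the rack plate, from px (215,355) to (410,275) in the crop. But the gripper came up empty, so I'll look for bar B.

```bash
python3 look.py scene 220 170 360 280 pics/barB.png; python3 - <<'E'
from h import *
c=ctrl.camera("scene");wh=c["image"].min(2)>150
print(*[q for q in rects(c,wh,.006,40) if q[0][1]>150 and 220<q[0][0]<360],sep="\n")
E
```

```text
10.575 [ 0.4413 -0.0121  0.2989] [3.1366 0.0055 2.2904]
(array([236., 416.]), 785.4, -231.7, 26.0, 13.3, 59.2)
(array([236., 408.]), 777.7, -228.6, 63.1, 29.9, 59.2)
(array([299., 381.]), 790.0, -141.0, 39.8, 9.8, -37.7)
(array([315., 263.]), 613.5, 4.1, 147.0, 78.9, 11.7)
(array([260., 214.]), 438.6, -12.7, 73.9, 16.0, -48.9)
(array([353., 166.]), 379.1, 284.4, 103.5, 49.1, -0.9)
(array([258., 157.]), 215.8, 104.7, 227.2, 41.8, -25.5)
```

View pics/barB.png

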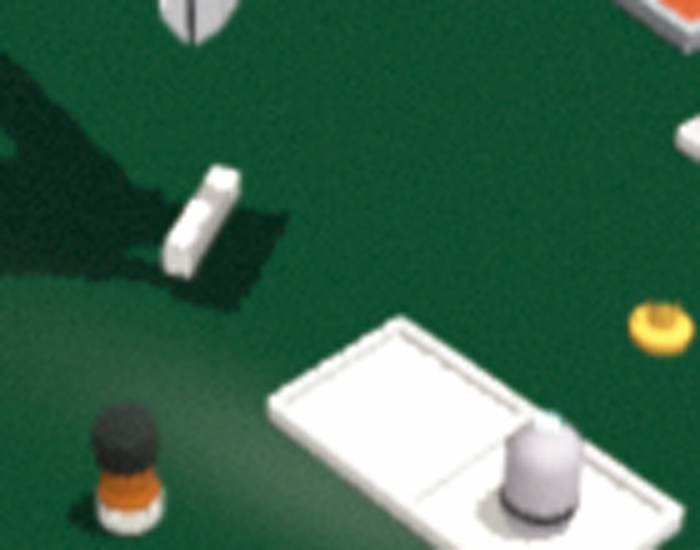

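Bar B was only nudged about 2 mm: the fingers hadn't finished closing before the lift. I'll retry with a narrower opening first.

Request:
servo_tool --pt "0.55 0 0 0 0" --pt "0.55 0 0 0 0" --pt "0.55 0 0 0 0" --pt "0.55 -0.2 -0.1 -4 0" --pt "0.55 -0.2 -0.1 -8 0" --pt "0.55 -0.2 -0.1 -9.3 0" --pt "0.55 -0.2 -0.1 -9.3 0" --pt "0.55 -0.2 -0.1 -9.3 0" --pt "1 -0.2 -0.1 -9.3 0" --pt "1 -0.2 -0.1 -9.3 0" --pt "1 -0.2 -0.1 -9.3 0" --pt "1 -0.2 -0.1 -9.3 0" --pt "1 -0.2 -0.1 -9.3 0" --pt "1 -0.2 -0.1 -9.3 0" --pt "1 -0.2 -0.1 -9.3 0" --pt "1 -0.2 -0.1 -9.3 0"

```text
time_s: 12.62
ee_pos: [0.4386, -0.0131, 0.2018]
eef_rot: [3.141, 0.0, 2.29]
force: [-0.6, 0.5, 5.6]
grip_width: 0.012
grip_force: 15.0
```

Request:
servo_tool --pt "1 0 0 4 0" --pt "1 0 0 8 0" --pt "1 11.6 -23 9.3 -39.7" --pt "1 11.6 -23 9.3 -39.7" --pt "1 11.6 -23 9.3 -39.7" --pt "1 11.6 -23 9.3 -39.7" --pt "1 11.6 -23 9.3 -39.7" --pt "1 11.6 -23 9.3 -39.7" --pt "1 11.6 -23 9.3 -39.7" --pt "1 11.6 -23 5 -39.7" --pt "1 11.6 -23 3.3 -39.7" --pt "1 11.6 -23 2.5 -39.7" --pt "1 11.6 -23 1.8 -39.7" --pt "1 11.6 -23 1.8 -39.7" --pt "1 11.6 -23 1.8 -39.7"

```text
time_s: 14.5
ee_pos: [0.5547, -0.2431, 0.2202]
eef_rot: [3.141, 0.0, 1.597]
force: [-0.4, 0.8, -0.4]
grip_width: 0.0121
grip_force: 15.0
```

Request:
servo_tool --pt "0.6 0 0 0 0" --pt "0.6 0 0 0 0" --pt "0.6 0 0 0 0" --pt "0.6 0 0 0 0" --pt "0.6 0 0 0 0" --pt "0.6 0 0 2 0" --pt "0.6 0 0 8 0" --pt "0.6 0 0 8 0"

```text
time_s: 15.5
ee_pos: [0.5551, -0.2433, 0.3057]
eef_rot: [3.134, 0.004, 1.597]
force: [-1.0, -0.6, -0.0]
grip_width: 0.0373
grip_force: 0.0
```

Request:
servo_tool --pt "0 -17.2 52.2 0 88.5" --pt "0 -17.2 52.2 0 88.5" --pt "0 -17.2 52.2 0 88.5" --pt "0 -17.2 52.2 0 88.5" --pt "0 -17.2 52.2 0 88.5" --pt "0 -17.2 52.2 0 88.5" --pt "0 -17.2 52.2 0 88.5" --pt "0 -17.2 52.2 0 88.5" --pt "0 -17.2 52.2 0 88.5" --pt "0 -17.2 52.2 0 88.5" --pt "0 -17.2 52.2 0 88.5"

```text
time_s: 16.88
ee_pos: [0.3826, 0.2786, 0.2998]
eef_rot: [-3.141, 0.0, -3.141]
force: [-0.3, -0.5, -0.4]
grip_width: 0.0941
grip_force: 0.0
```

```bash
python3 look.py scene 120 250 240 360 pics/bars.png; python3 - <<'E'
from h import *
for n,m in(("top",lambda c:(c["image"].min(2)>200)),("scene",lambda c:c["image"].min(2)>215)):
    c=ctrl.camera(n);print(n,*[q for q in rects(c,m(c),.030,15) if abs(q[2]+242)<60 and abs(q[1]-587)<70],sep="\n ")
E
```

```text
16.925 [0.3828 0.2782 0.2998] [-3.1415e+00  1.0000e-04  3.1409e+00]
top
 (array([399., 187.]), 580.5, -236.6, 119.7, 80.9, 1.5)
scene
 (array([183., 309.]), 621.0, -239.6, 58.9, 39.2, -60.7)
 (array([170., 285.]), 558.9, -243.9, 58.8, 35.8, 70.5)
```

View pics/bars.png

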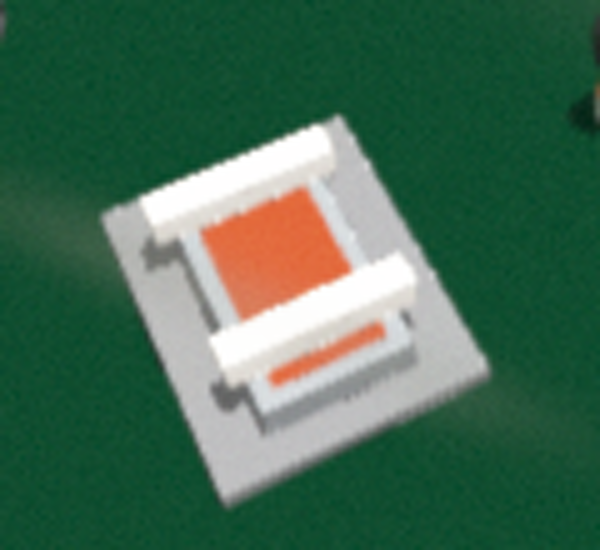

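Both bars lie crosswise and level, with top faces centred near crop px (237,175) and (311,311).

```bash
python3 - <<'E'
from h import *
c=ctrl.camera("scene")
f=lambda p:np.array(p)/5+[119.6,249.6]
print(unproj(c,f([(237,175),(311,311),(140,200),(325,127),(210,345),(405,258)]),.030)*1000)
print(unproj(c,f([(160,188),(298,138)]),.018)*1000, unproj(c,f([(265,412),(412,345)]),.018)*1000)
print("slab",unproj(c,f([(103,215),(340,117),(490,375),(228,505)]),.006)*1000)
E
```

```text
[[ 557.28003658 -243.80563352   30.        ]
 [ 620.99275489 -241.17973449   30.        ]
 [ 551.89484457 -273.33720965   30.        ]
 [ 551.58445322 -212.51677193   30.        ]
 [ 617.68918906 -270.68148339   30.        ]
 [ 616.45440785 -209.76399646   30.        ]]
[[ 538.38388989 -265.6628362    18.        ]
 [ 540.04468941 -219.74293095   18.        ]] [[ 639.00070754 -263.13377535   18.        ]
 [ 638.66386777 -217.70450562   18.        ]]
slab [[ 528.66614839 -284.17649248    6.        ]
 [ 526.22497887 -201.91313619    6.        ]
 [ 651.89610941 -199.29268449    6.        ]
 [ 654.5283548  -281.03763593    6.        ]]
```

Request:
servo_tool --pt "0 0 0 -4 0" --pt "0 0 0 -8 0" --pt "0 0 0 -9.8 0" --pt "0 0 0 -9.8 0" --pt "0 0 0 -9.8 0" --pt "1 0 0 -9.8 0" --pt "1 0 0 -9.8 0" --pt "1 0 0 -9.8 0" --pt "1 0 0 -9.8 0" --pt "1 0 0 -9.8 0" --pt "1 0 0 -9.8 0" --pt "1 0 0 -9.8 0" --pt "1 0 0 -9.8 0" --pt "1 0 0 -9.8 0" --squeeze 30

```text
time_s: 18.82
ee_pos: [0.3826, 0.2789, 0.2017]
eef_rot: [3.142, 0.0, -3.141]
force: [-1.1, 0.2, -0.6]
grip_width: 0.0475
grip_force: 30.0
```

Request:
servo_tool --pt "1 0 0 3 0" --pt "1 0 0 7 0" --pt "1 1 -3 10 0" --pt "1 3 -8 10 1.5" --pt "1 5 -13 10 1.5" --pt "1 7 -18 10 1.5" --pt "1 9 -23 10 1.5" --pt "1 11 -28 10 1.5" --pt "1 13 -33 10 1.5" --pt "1 15 -38 10 1.5" --pt "1 17 -43 10 1.5" --pt "1 19 -48.5 10 1.5" --pt "1 20.4 -52.1 9 1.5" --pt "1 20.4 -52.1 7 1.5" --pt "1 20.4 -52.1 5 1.5" --pt "1 20.4 -52.1 4.2 1.5" --pt "1 20.4 -52.1 4 1.5" --pt "1 20.4 -52.1 4 1.5"

```text
time_s: 21.08
ee_pos: [0.5867, -0.2417, 0.2423]
eef_rot: [-3.141, 0.001, -3.114]
force: [-0.6, -0.1, -1.9]
grip_width: 0.0476
grip_force: 30.0
```

```bash
python3 look.py scene 100 230 240 350 pics/plate.png
```

```text
21.125 [ 0.5867 -0.2418  0.2424] [-3.1411e+00  1.0000e-03 -3.1145e+00]
```

View pics/plate.png

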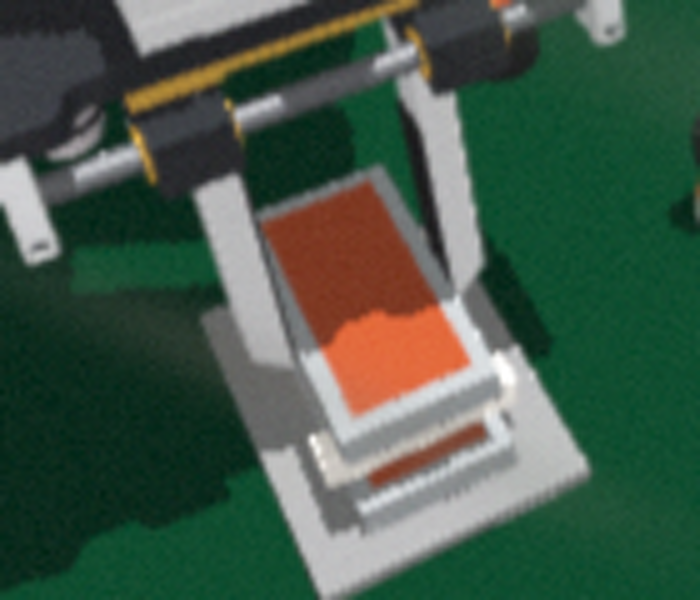

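The plate hangs level and square above the bars. Its top corners in the crop are at about (344,440), (496,377), (378,168) and (258,213).

```bash
python3 - <<'E'
from h import *
c=ctrl.camera("scene")
p=unproj(c,np.array([(344,440),(496,377),(378,168),(258,213)])/5+[99.6,229.6],.0527)*1000
print(p,p.mean(0))
E
```

```text
[[ 639.85311128 -263.45164831   52.7       ]
 [ 640.70909369 -218.94048881   52.7       ]
 [ 541.12102432 -221.15620775   52.7       ]
 [ 541.2164165  -260.09258478   52.7       ]] [ 590.72491145 -240.91023241   52.7       ]
```

Request:
servo_tool --pt "1 -0.1 0 -0.3 0" --pt "1 -0.1 0 -0.6 0" --pt "1 -0.1 0 -0.8 0" --pt "1 -0.1 0 -0.9 0" --pt "1 -0.1 0 -1 0" --pt "1 -0.1 0 -1 0" --pt "1 -0.1 0 -1 0"

```text
time_s: 22.05
ee_pos: [0.5856, -0.2421, 0.2317]
eef_rot: [-3.142, 0.0, -3.115]
force: [0.8, -0.0, -1.0]
grip_width: 0.0477
grip_force: 30.0
```

Request:
servo_tool --pt "0.2 0 0 0 0" --pt "0.2 0 0 0 0" --pt "0.2 0 0 0 0" --pt "0.2 0 0 0 0" --pt "0.2 0 0 0 0" --pt "0.2 0 0 0 0" --pt "0.2 0 0 2 0" --pt "0.2 0 0 5 0" --pt "0.2 0 0 8 0" --pt "0.2 0 0 8 0" --pt "0.2 0 0 8 0"

```text
time_s: 23.42
ee_pos: [0.5854, -0.242, 0.3116]
eef_rot: [3.141, -0.0, -3.115]
force: [-0.1, -0.2, -0.9]
grip_width: 0.0748
grip_force: 0.0
```

Request:
servo_tool --pt "0 -8 -3 0 0" --pt "0 -17.6 -6.4 0 0" --pt "0 -17.6 -6.4 0 0" --pt "0 -17.6 -6.4 0 0" --pt "0 -17.6 -6.4 -3 0" --pt "0 -17.6 -6.4 -6 0" --pt "0 -17.6 -6.4 -9 0" --pt "0 -17.6 -6.4 -10.3 0" --pt "0 -17.6 -6.4 -10.3 0" --pt "0 -17.6 -6.4 -10.3 0"

```text
time_s: 24.68
ee_pos: [0.41, -0.3062, 0.2096]
eef_rot: [-3.141, 0.001, -3.115]
force: [-0.1, 0.1, 0.1]
grip_width: 0.0937
grip_force: 0.0
```

Request:
servo_tool --pt "0.5 0 0 0 0" --pt "0.5 0 0 0 0" --pt "0.5 0 0 0 0" --pt "0.5 0 0 0 0" --pt "1 0 0 0 0" --pt "1 0 0 0 0" --pt "1 0 0 0 0" --pt "1 0 0 0 0" --pt "1 0 0 0 0" --pt "1 0 0 0 0" --squeeze 25

```text
time_s: 25.92
ee_pos: [0.4095, -0.306, 0.2086]
eef_rot: [3.142, -0.0, -3.115]
force: [-0.1, 0.6, 0.7]
grip_width: 0.0275
grip_force: 25.0
```

```bash
python3 look.py scene 80 200 220 320 pics/obj.png
```

```text
25.975 [ 0.4096 -0.306   0.2086] [ 3.1415 -0.     -3.1149]
```

View pics/obj.png

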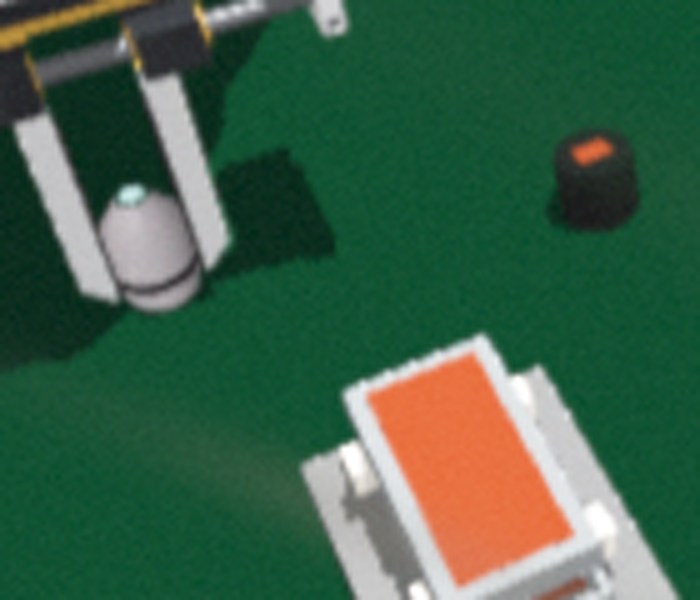

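The objective is held upright between the pads at crop px (150,245), and the plate rests squarely on both bars.

Request:
servo_tool --pt "1 0 0 2 0" --pt "1 0 0 5 0" --pt "1 0 0 8 0" --pt "1 3 4 9 3" --pt "1 5.5 9 9 6" --pt "1 8 14 9 9" --pt "1 10.5 19 9 10.5" --pt "1 13 24 9 10.5" --pt "1 15.5 28 9 10.5" --pt "1 17 30.2 9 10.5" --pt "1 17 30.2 7 10.5" --pt "1 17 30.2 5 10.5" --pt "1 17 30.2 3 10.5" --pt "1 17 30.2 2 10.5" --pt "1 17 30.2 2 10.5"

```text
time_s: 27.85
ee_pos: [0.5795, -0.0041, 0.2282]
eef_rot: [3.141, -0.001, -2.932]
force: [-0.3, -0.1, -2.1]
grip_width: 0.0274
grip_force: 25.0
```

```bash
python3 look.py scene 250 210 390 320 pics/obj2.png
```

```text
27.9 [ 0.5797 -0.0041  0.2289] [-3.1415e+00  1.0000e-04 -2.9317e+00]
```

View pics/obj2.png

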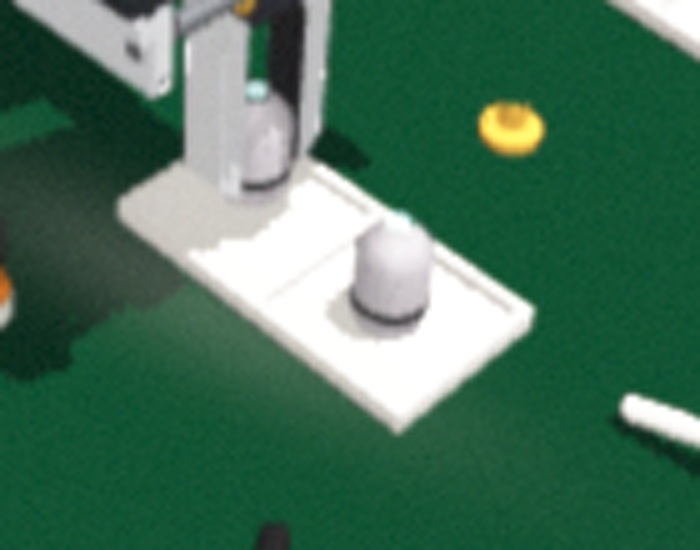

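The objective is upright over the empty bay at crop px (262,140), clear of the divider. I'll lower and release it.

Request:
servo_tool --pt "1 0 0 -0.6 0" --pt "1 0 0 -1.1 0" --pt "1 0 0 -1.5 0" --pt "1 0 0 -1.7 0" --pt "1 0 0 -1.7 0" --pt "1 0 0 -1.7 0"

```text
time_s: 28.65
ee_pos: [0.5796, -0.004, 0.2117]
eef_rot: [-3.142, 0.0, -2.932]
force: [-0.6, -0.6, -1.1]
grip_width: 0.0271
grip_force: 25.0
```

Request:
servo_tool --pt "0.3 0 0 0 0" --pt "0.3 0 0 0 0" --pt "0.3 0 0 0 0" --pt "0.3 0 0 0 0" --pt "0.3 0 0 0 0" --pt "0.3 0 0 0 0" --pt "0.3 0 0 2 0" --pt "0.3 0 0 5 0" --pt "0.3 0 0 9 0" --pt "0.3 0 0 9 0" --pt "0.3 0 0 9 0"

```text
time_s: 30.02
ee_pos: [0.5794, -0.0041, 0.3009]
eef_rot: [3.141, -0.001, -2.932]
force: [-0.4, 0.6, 0.3]
grip_width: 0.0655
grip_force: 0.0
```

Request:
servo_tool --pt "0 -6 -7 0 -6.4" --pt "0 -13.1 -14.7 0 -6.4" --pt "0 -13.1 -14.7 0 -6.4" --pt "0 -13.1 -14.7 0 -6.4" --pt "0 -13.1 -14.7 -3 -6.4" --pt "0 -13.1 -14.7 -6 -6.4" --pt "0 -13.1 -14.7 -8.5 -6.4" --pt "0 -13.1 -14.7 -9.5 -6.4" --pt "0 -13.1 -14.7 -9.5 -6.4" --pt "0 -13.1 -14.7 -9.5 -6.4" --pt "0.6 -13.1 -14.7 -9.5 -6.4" --pt "0.6 -13.1 -14.7 -9.5 -6.4" --pt "0.6 -13.1 -14.7 -9.5 -6.4" --pt "0.6 -13.1 -14.7 -9.5 -6.4" --pt "1 -13.1 -14.7 -9.5 -6.4" --pt "1 -13.1 -14.7 -9.5 -6.4" --pt "1 -13.1 -14.7 -9.5 -6.4" --pt "1 -13.1 -14.7 -9.5 -6.4" --pt "1 -13.1 -14.7 -9.5 -6.4" --pt "1 -13.1 -14.7 -9.5 -6.4"

```text
time_s: 32.52
ee_pos: [0.4486, -0.1511, 0.2066]
eef_rot: [-3.142, 0.0, -3.043]
force: [0.0, -0.2, -0.3]
grip_width: 0.0295
grip_force: 25.0
```

Request:
servo_tool --pt "1 0 0 3 0" --pt "1 0 0 7 0" --pt "1 1.5 3 10 0" --pt "1 3 8 10 0" --pt "1 5 13 10 0" --pt "1 7 18 10 0" --pt "1 9 23 10 0" --pt "1 11 28 10 0" --pt "1 13 33 10 0" --pt "1 14.3 38 10 0" --pt "1 14.3 39.6 9 0" --pt "1 14.3 39.6 6 0" --pt "1 14.3 39.6 3.5 0" --pt "1 14.3 39.6 2 0" --pt "1 14.3 39.6 2 0"

```text
time_s: 34.4
ee_pos: [0.5914, 0.2445, 0.2258]
eef_rot: [-3.141, -0.002, -3.044]
force: [0.0, 0.2, -1.5]
grip_width: 0.029
grip_force: 25.0
```

```bash
python3 look.py scene 320 150 460 260 pics/mt.png
```

```text
34.45 [0.5917 0.2446 0.2269] [-3.1415e+00 -1.0000e-04 -3.0437e+00]
```

View pics/mt.png

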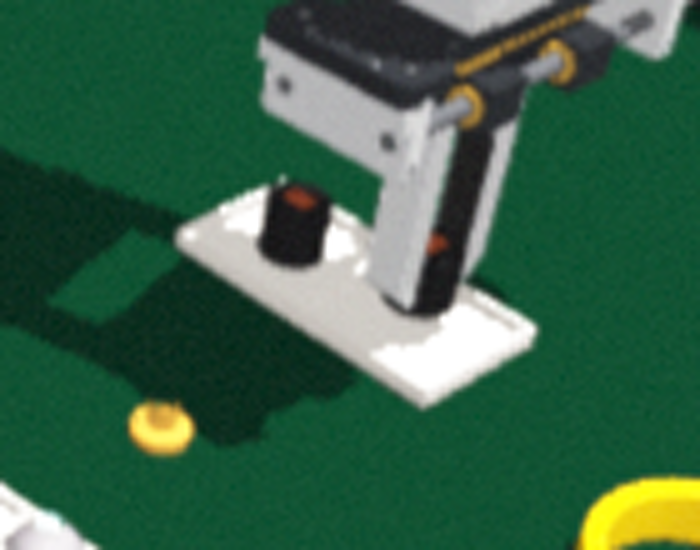

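The mount is upright over the empty bay at crop px (432,280). I'll lower and release it, then retreat up.

Request:
servo_tool --pt "1 0 0 -0.6 0" --pt "1 0 0 -1.1 0" --pt "1 0 0 -1.5 0" --pt "1 0 0 -1.7 0" --pt "1 0 0 -1.7 0" --pt "1 0 0 -1.7 0"

```text
time_s: 35.2
ee_pos: [0.5916, 0.2449, 0.2097]
eef_rot: [3.142, 0.0, -3.043]
force: [-0.6, 0.6, -0.5]
grip_width: 0.0296
grip_force: 25.0
```

Request:
servo_tool --pt "0.3 0 0 0 0" --pt "0.3 0 0 0 0" --pt "0.3 0 0 0 0" --pt "0.3 0 0 0 0" --pt "0.3 0 0 0 0" --pt "0.3 0 0 0 0" --pt "0.3 0 0 2 0" --pt "0.3 0 0 5 0" --pt "0.3 0 0 10 0" --pt "0.3 -12 5 15 0" --pt "0.3 -20 10 20 0" --pt "0.3 -25 20 20 0" --pt "0.3 -25 20 20 0" --pt "0.3 -25 20 20 0" --pt "0.3 -25 20 20 0"

```text
time_s: 37.08
ee_pos: [0.3391, 0.4464, 0.4122]
eef_rot: [3.14, 0.002, -3.041]
force: [0.1, 0.5, 0.1]
grip_width: 0.0659
grip_force: 0.0
```

```bash
python3 - <<'E'
from h import *
a=ctrl.camera("scene")["image"][130:380,90:470];b=ctrl.camera("top")["image"][130:330,100:480]
a=cv2.resize(a,(600,395),interpolation=cv2.INTER_CUBIC);b=cv2.resize(b,(380,200))
cv2.imwrite("pics/fin.png",np.vstack([a,np.pad(b,((0,0),(0,220),(0,0)))])[:,:,::-1])
E
```

```text
(no output)
```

View pics/fin.png

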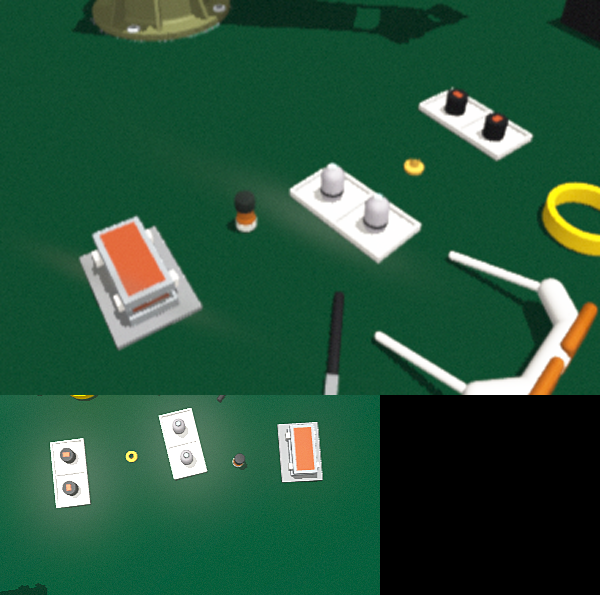

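Everything is in place: both trays are full with their pieces upright, the plate lies square on the two bars at (135,260), and the vial is standing at (245,210). I'm handing in.

```bash
python3 -c "
from station import ctrl
print(ctrl.hand_in())"
```

```text
the job is handed in; nothing more can be done
None
```

The bench is cleared and handed in at about 37 s: objective and mount upright in their bays, both bars across the rack plate, the loose plate square on top of them, and the amber bottle still standing; my first grab at the second bar missed and nudged it about 2 mm, and the retry worked.

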